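# Uncouple the spent filter canister at the coffee bar

### The arm

A 6-joint arm with a two-finger parallel gripper is mounted at the origin on the work surface. World frame = base frame: x ahead of the robot, y to its left, z up, the work surface at z = 0. Lengths are in m, angles in rad, forces in N, time in s.
With the tool pointing down it reaches from about 0.25 to 0.725 m from the base axis. Payload 4 kg.
Tool frame: the origin (TCP) lies on the centre line of the jaws, within the pads' length; the fingertips stand 19 mm ahead of it and the grasp point (between the pads) is the TCP; z points along the fingers, y is the direction in which the jaws open and shut (so a half turn about z gives the same grasp; the last joint's range is limited). The gripper opens to 85 mm and grips with 20 to 120 N. Pads are 22 mm wide; open, the fingers measure 114 mm over their backs; the gripper's body (76 mm by 85 mm) begins 54 mm behind the grasp point. The pads swing forward as they close: fully open they stand 13 mm farther back than shut.
Start: joints at [1.114, 0.241, 0.005, 1.335, 0, 1.571], TCP at [0.221, 0.449, 0.25] pointing down, gripper open.
Joint ranges: [-2.72, 2.72], [-1.05, 1.87], [-1.09, 1.28], [-1.99, 2.15], [-1.42, 1.44], [-3.14, 3.14]. Speed limits (rad/s): [2.79, 2.79, 3.14, 3.14, 3.14, 3.14].

### API

Orientations are given as a unit quaternion [x, y, z, w].
In Python, from workcell import bot gives the robot as it stands. The module is installed in compiled form; this text tells all that it offers.
- The arm moves only by the shell command python3 -m handwheel 'ROWS' [OPENING]. ROWS is JSON, a list of rows, each an object of numbers: "dx", "dy", "dz": the shift along the tool's x, y, z as a fraction of full scale; "ax", "ay", "az": the turn, a rotation vector about the tool's x, y, z as a fraction of full scale. In form: [{"dx": .., "dy": .., "dz": .., "ax": .., "ay": .., "az": ..}, ...]. A call has 1 to 12 rows; each row shifts and turns the commanded pose from where the row before left it, along the tool's axes as they then stand; what a row does not reach is not made up. Full scale, the value 1, is 2.5 cm for a shift and 0.15 rad for a turn. A row lasts 1/10 s, in which the tool goes at most 50 mm and 8.59 degrees, less where a joint would pass 70% of its speed; a pose out of reach is approached as far as the arm can. A call with a number of a shift or a turn outside -1 to 1 is refused whole. A call with a gripper value outside its range is refused whole. OPENING is the gripper's target within -1 to 1 (fully open at 1, half-way at 0, shut at -1), set as the call begins (- or left out, the last holds). The fingers move at their own pace and stop on an object; the grip force is fixed at half the most. Time passes only in rows, so rows that do not move let the fingers close. It gives the time, the measured TCP pose, the force and the opening at its end, in the units of the state.
- bot.get_obs(): the state, without advancing time (a new reading comes with each control period).
- bot.camera(name): name is "scene" or "top" or "wrist"; returns a dict with "img" (384x512x3 uint8, red, green, blue), "intrinsics" (3x3 intrinsics, pixels), "eye" and "rotation" of the camera in the world. Camera axes: x right, y down, z forward; pixel columns grow to the right and rows downward; lengths in m; the calibration is good to about 2 mm. A picture is of the moment at which its call begins. There is no depth.
- bot.job_done(): hands the job in, once; it reports no verdict.
Trained networks look in a picture, given as the dict that the camera call returned (one of the last four; its "shot" number tells which), for a name from the list of things; names that differ only in an ending like _2 or _b are one class to them, and where a whole thing is asked for, a point or a joint stands for the part that bears it (a point fixed in the world has none). Each returns a list of dicts, best first, with "confidence" (0 to 1); they miss things now and then, are a little off and sometimes report something else, mostly with a low value. They report only what shows in the picture. A call takes as long as a camera call. They do not tell look-alikes from the thing itself.
- bot.trace(thing, picture): "region" (384x512 bool, what is visible of it) and "rect" ([centre column, centre row, width, height] in pixels, round what is visible of it).
The state is a dict: "clock": time; "joint_pos": joint angles; "joint_vel": joint speeds; "tau": joint torques, N m; "eef_pos": TCP position; "tool_rot": TCP orientation; "ft_force": force on the tool from outside, world axes, zero at the start; "ft_torque": the same for the moment, N m; "grip_width": finger opening in m.
Only numpy, scipy, OpenCV 4.12 (cv2) and the standard library are available. Lean on these libraries where they do the work, as an engineer would, in place of code of your own. Each camera call takes 0.05 s, during which the arm holds its last target.

### The job

The longer of the two white water-filter canisters is spent: pull back the spring sleeve of its quick coupler and keep it back until the canister has sprung loose, then let go so that the sleeve snaps fully home. Draw the freed canister straight out of the coupler and set it down gently in the empty V rack, lying lengthwise along it, centred on both saddles. Leave the shorter canister coupled, and do not disturb its sleeve or the things standing on the counter.

Things in the scene. Friction and masses are not known exactly. Their poses are not given: they have to be found in the camera images.
- canister_long: The spent, longer canister: shell 130 mm long, 176 overall, 0.3 to 0.55 kg. White cylinder 52 mm in diameter, steel stub 46 mm long, 24 mm in diameter. Origin on the axis, mid-length of the white shell; x along the axis to the stub. Coupled, its origin is at station_long x -35 mm; sprung loose about -57, nose still 20 mm inside the sleeve: draw it 30 mm or more further along -x before lifting.
- canister_short: The shorter canister, which stays coupled: shell 80 mm long, 126 overall. White cylinder 52 mm in diameter, steel stub 46 mm long, 24 mm in diameter. Origin on the axis, mid-length of the white shell; x along the axis to the stub. 
- station_long: Fixed coupler station of the longer canister. Origin under the base plate (x -130 to 165 mm, 80 wide, 12 thick). Coupler axis along x, 80 mm up; +x points from canister to coupler. Two V saddles under the canister, sleeve at x 35 to 85, brass stem, then a block (x 115 to 165, 70 wide, 122 tall).
- station_short: Same station with the shorter canister; leave it alone. The two may stand either way round. Origin under the base plate (x -130 to 165 mm, 80 wide, 12 thick). Coupler axis along x, 80 mm up; +x points from canister to coupler. Two V saddles under the canister, sleeve at x 35 to 85, brass stem, then a block (x 115 to 165, 70 wide, 122 tall).
- sleeve_long_grip (a point): Point on the axis of the long canister's coupler sleeve, 28 mm behind its front face; moves with it. Steel barrel 44 mm in diameter, 50 long, with a 50 mm flange over the 6 mm nearest the canister. Axes as the station's: x is the pulling direction. Free space all round, down to the base plate.
- sleeve_long (a joint): Travel of that sleeve along station +x, away from the canister: 0 m home, 0.016 at its stop. Spring 6 N at home, 11 N at the stop, plus a few N of latch friction. Frees the canister at about 0.008 (pull 0.013 or more); an ejector then pushes it out 22 mm in about half a second. Let go sooner and the latch lands on the nose.
- sleeve_short_grip (a point): The same point on the other sleeve, which must not be pulled.
- sleeve_short (a joint): Travel of the other sleeve; must stay home (0).
- rack: Empty fixed steel V rack, base 180 x 90 x 12 mm with two V saddles 70 mm apart (35 mm either side of its origin along x), 12 mm thick, no wider than the canister. Origin under the base at the centre; a canister lies along its x axis, either way round, its axis then 75 mm above the counter.
- knock_box: Fixed open steel box 150 x 130 x 90 mm with a rubber bar across its top; origin under its centre. It stands where the rack could have been.
- tamper: Steel tamper standing between the stations, 58 mm wide, 88 mm tall; origin under its centre.
- milk_jug: Small steel milk jug, 72 mm wide, 95 mm tall, handle reaching 66 mm out along its x; origin under its centre.
- syrup_bottle: Amber bottle, 64 mm wide, 200 mm tall; origin under its centre.
- bean_jar: Jar with a steel cap, 84 mm wide, 130 mm tall; origin under its centre.
- mug: White mug, 80 mm wide, 90 mm tall; origin under its centre.
Not all that is in view belongs to the job. Leave any red or yellow look-alike of the rack alone.

How it is judged:
By the outcome, as a careful person would: the job done as asked, in the order asked, and still so for the second after the job is handed in, with the robot touching nothing.
It also fails if it takes over 56 s, if anything falls off the work surface, if the arm or the gripper's body presses on something with over 40 N, if the wrist force passes 120 N, or if a joint passes its speed limit or range.

## Working session

There is one attempt and no reset: what is moved stays moved. The work goes in short steps, Python scripts to look and compute and a shell command to move; the robot and the scene stay as the last step left them, time stands still between calls to the robot, and variables do not carry over. Pictures are saved under pics/ and viewed, and the job is handed in when it is done.

```bash
mkdir -p pics; cat > h.py <<'E'
import numpy as np, cv2
from workcell import bot
def save(n,p,crop=None,s=1):
    im=p["img"][:,:,::-1]
    if crop: im=im[crop[1]:crop[3],crop[0]:crop[2]]
    if s!=1: im=cv2.resize(im,None,fx=s,fy=s,interpolation=cv2.INTER_CUBIC)
    cv2.imwrite("pics/"+n,im)
def onplane(p,u,v,z):
    K=np.array(p["intrinsics"]);R=np.array(p["rotation"]);e=np.array(p["eye"])
    d=R@np.linalg.solve(K,[u,v,1.]); return e+d*(z-e[2])/d[2]
def proj(p,X):
    K=np.array(p["intrinsics"]);R=np.array(p["rotation"]);e=np.array(p["eye"])
    c=K@(R.T@(np.array(X)-e)); return c[:2]/c[2]
E
python3 - <<'E'
from h import *
print(bot.get_obs())
for n in ["top","scene"]:
    p=bot.camera(n); save(n+"0.png",p,s=1.5)
    print(n,p["eye"],p["rotation"],p["intrinsics"])
    for t in ["canister_long","canister_short","station_long","rack","sleeve_long_grip","sleeve_short_grip","knock_box","tamper","milk_jug","syrup_bottle","bean_jar","mug"]:
        print(t,[(round(d["confidence"],2),np.round(d["rect"],1).tolist()) for d in bot.trace(t,p)])
E
```

```text
{'clock': 0.0, 'joint_pos': array([1.11397714e+00, 2.41444370e-01, 3.70714637e-03, 1.33516444e+00,
       6.54456559e-06, 1.57078094e+00]), 'joint_vel': array([ 0.00179042,  0.00010502,  0.00169269,  0.000735  ,  0.00181774,
       -0.00136871]), 'tau': array([-4.99056878e-04, -3.72318721e+01,  2.52406937e+01,  1.68929558e-02,
        8.48265995e-05,  1.74762067e-05]), 'eef_pos': array([0.22028737, 0.4482043 , 0.2493907 ]), 'tool_rot': array([ 2.26421093e-01,  9.74028942e-01, -1.02458642e-03, -2.41549754e-04]), 'ft_force': array([0.29550925, 0.23563518, 0.44106119]), 'ft_torque': array([-0.01163919, -0.01780271, -0.00023804]), 'grip_width': 0.08529687910701}
top [ 0.32394599 -0.03654903  1.27336439] [ 0.70779697 -0.70404698  0.04456843 -0.03680969] [[435.68661738   0.         262.93384101]
 [  0.         435.68661738 193.60946888]
 [  0.           0.           1.        ]]
canister_long [(0.7, [295.6, 153.8, 61.0, 110.5]), (0.55, [193.4, 151.1, 26.1, 44.9])]
canister_short [(0.82, [303.2, 158.7, 23.4, 34.6]), (0.54, [244.8, 180.4, 20.6, 21.2]), (0.34, [200.5, 121.4, 18.2, 24.5])]
sta
[... 930 characters left out ...]
9, 209.6, 62.7, 55.9])]
rack [(0.91, [126.8, 229.5, 54.2, 34.4]), (0.87, [182.8, 265.8, 52.7, 38.6]), (0.58, [201.6, 196.9, 47.8, 38.9]), (0.42, [330.2, 202.2, 17.3, 12.2])]
sleeve_long_grip [(0.56, [331.7, 202.8, 15.0, 11.2]), (0.45, [274.9, 203.6, 13.4, 22.7]), (0.31, [304.6, 227.0, 20.1, 29.4]), (0.26, [181.1, 265.0, 55.3, 43.0])]
sleeve_short_grip [(0.61, [262.8, 234.3, 21.1, 19.6])]
knock_box [(0.9, [353.4, 153.6, 50.2, 51.8])]
tamper []
milk_jug [(0.6, [305.2, 226.3, 22.7, 31.7])]
syrup_bottle [(0.89, [220.2, 285.6, 21.7, 42.4])]
bean_jar [(0.94, [377.6, 181.9, 28.0, 38.0]), (0.65, [264.2, 233.8, 20.0, 19.5])]
mug [(0.86, [255.7, 181.8, 23.4, 32.5]), (0.51, [315.4, 184.2, 34.8, 37.0])]
```

```bash
sed -i 's/R=np.array(p\["rotation"\])/R=Rot.from_quat(p["rotation"]).as_matrix()/; 1a from scipy.spatial.transform import Rotation as Rot' h.py; cat h.py | head -20
```

```text
import numpy as np, cv2
from scipy.spatial.transform import Rotation as Rot
from workcell import bot
def save(n,p,crop=None,s=1):
    im=p["img"][:,:,::-1]
    if crop: im=im[crop[1]:crop[3],crop[0]:crop[2]]
    if s!=1: im=cv2.resize(im,None,fx=s,fy=s,interpolation=cv2.INTER_CUBIC)
    cv2.imwrite("pics/"+n,im)
def onplane(p,u,v,z):
    K=np.array(p["intrinsics"]);R=Rot.from_quat(p["rotation"]).as_matrix();e=np.array(p["eye"])
    d=R@np.linalg.solve(K,[u,v,1.]); return e+d*(z-e[2])/d[2]
def proj(p,X):
    K=np.array(p["intrinsics"]);R=Rot.from_quat(p["rotation"]).as_matrix();e=np.array(p["eye"])
    c=K@(R.T@(np.array(X)-e)); return c[:2]/c[2]
```

View pics/top0.png

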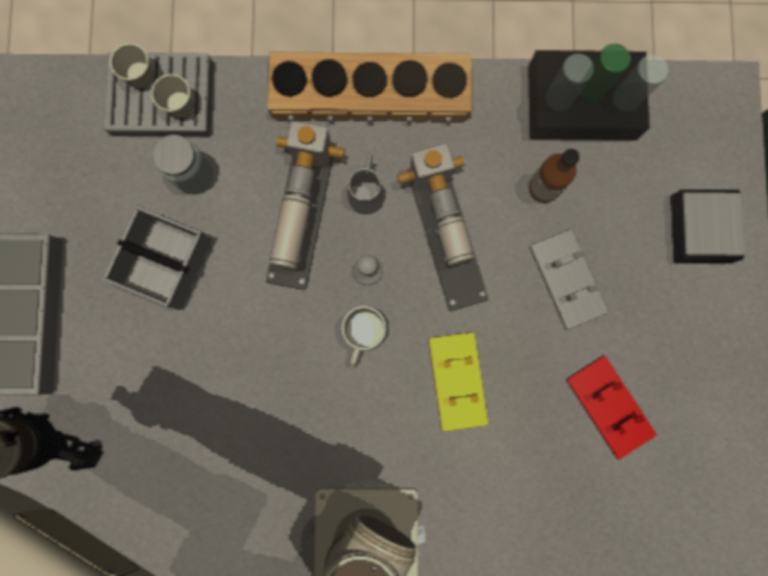

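View pics/scene0.png

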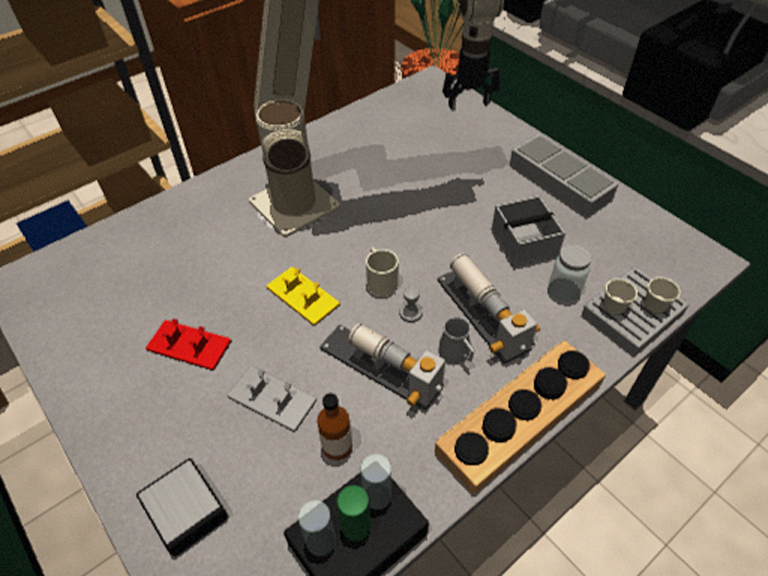

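The top view (1.5x pixels) shows the longer canister at (292,228) on the left station, with its sleeve at (300,178). The short one is at (455,240). The grey rack is at (568,278), with yellow (459,382) and red (612,407) look-alikes. I'll check close crops next.

```bash
python3 - <<'E'
from h import *
p=bot.camera("top")
np.save("top.npy",p,allow_pickle=True)
save("c1.png",p,(170,75,270,200),6*0.8); save("c2.png",p,(340,140,420,230),6)
E
```

```text
(no output)
```

View pics/c1.png

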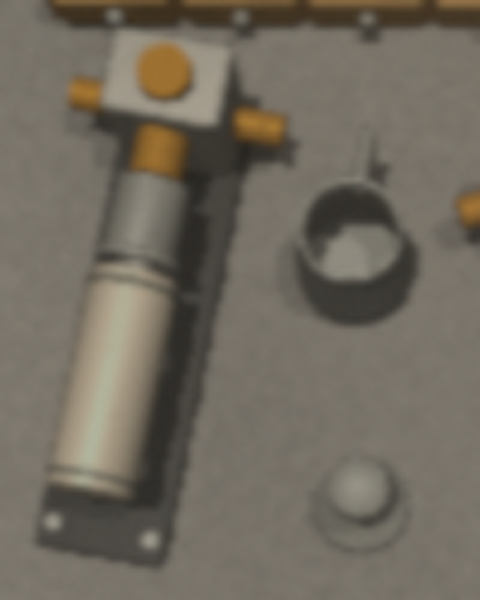

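View pics/c2.png

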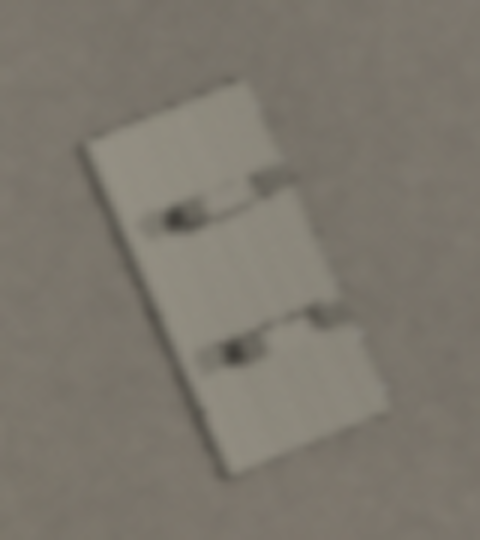

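```bash
cat > fit.py <<'E'
from h import *
from scipy.optimize import least_squares
def fit(p,M,U,x0):
    f=lambda q:(np.array([proj(p,[q[0]+np.cos(q[2])*a-np.sin(q[2])*b,q[1]+np.sin(q[2])*a+np.cos(q[2])*b,c]) for a,b,c in M])-U).ravel()
    r=least_squares(f,x0); return r.x,f(r.x).reshape(-1,2).round(1).tolist()
E
python3 - <<'E'
from fit import *
p=np.load("top.npy",allow_pickle=True).item()
cv=lambda L,s,o:(np.array(L,float)+.5)/s-.5+np.array(o)
M=[(.165,.035,.122),(.165,-.035,.122),(.115,-.035,.122),(.115,.035,.122),(-.13,.04,.012),(-.13,-.04,.012)]
U=cv([(113,30),(232,45),(222,127),(103,108),(37,543),(163,567)],4.8,(170,75))
s,r=fit(p,M,U,[.6,.2,0]);print("station",s,np.degrees(s[2]),r)
M=[(.09,.045,.012),(.09,-.045,.012),(-.09,-.045,.012),(-.09,.045,.012)]
U=cv([(83,147),(247,82),(388,407),(232,477)],6,(340,140))
k,r=fit(p,M,U,[.5,-.3,0]);print("rack",k,np.degrees(k[2]),r)
for t,z in [("mug",.09),("milk_jug",.095),("tamper",.088),("syrup_bottle",.2)]:pass
E
```

```text
station [ 0.60293869  0.13737089 -0.18147814] -10.397931770494466 [[0.6, -1.7], [0.9, -0.2], [-0.6, 0.1], [-1.0, -0.6], [-0.3, 1.1], [0.4, 1.2]]
rack [ 0.49515582 -0.39030391  0.3950234 ] 22.633173714836392 [[-0.7, -0.6], [-0.2, -1.2], [1.5, 0.8], [-0.6, 0.9]]
```

```bash
python3 - <<'E'
from h import *
p=np.load("top.npy",allow_pickle=True).item()
for n,u,v,z in [("bottle base",363,127,0.01),("bottle cap",380,104,.2),("mug",242.5,219,.09),("jug",244,124,.095),("tamper",245,177,.088),("shortknob",289,106,.13)]:
    print(n,onplane(p,u,v,z).round(3))
print(Rot.from_quat(bot.get_obs()["tool_rot"]).as_matrix().round(3))
sc=bot.camera("scene"); save("s1.png",sc,(200,100,350,290),3)
w=bot.camera("wrist"); save("w0.png",w); 
T=Rot.from_quat(bot.get_obs()["tool_rot"]); print(T.inv().apply(np.array(w["eye"])-bot.get_obs()["eef_pos"]), (T.inv()*Rot.from_quat(w["rotation"])).as_matrix().round(3),w["intrinsics"])
E
```

```text
bottle base [ 0.672 -0.347  0.01 ]
bottle cap [ 0.68  -0.345  0.2  ]
mug [0.391 0.006 0.09 ]
jug [0.654 0.004 0.095]
tamper [0.507 0.    0.088]
shortknob [ 0.695 -0.118  0.13 ]
[[-0.897  0.441  0.   ]
 [ 0.441  0.897  0.   ]
 [-0.     0.    -1.   ]]
[ 8.21995744e-02  5.24928386e-05 -1.22469635e-01] [[ 0.001 -0.947 -0.321]
 [ 1.     0.001 -0.001]
 [ 0.001 -0.321  0.947]] [[268.51674101   0.         255.15095133]
 [  0.         268.51674101 192.95783951]
 [  0.           0.           1.        ]]
```

View pics/s1.png

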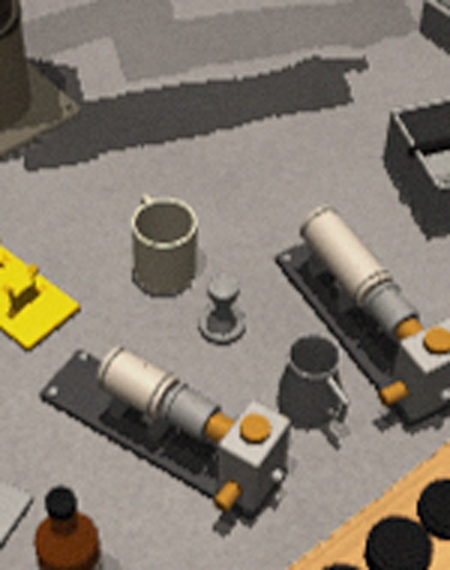

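View pics/w0.png

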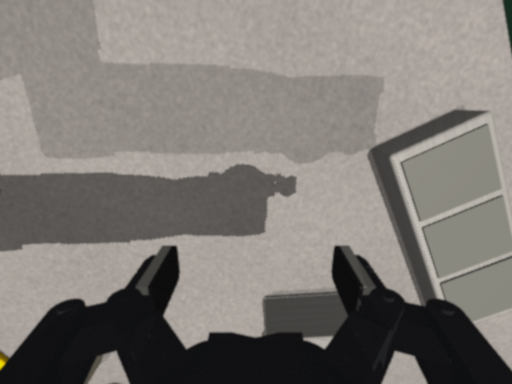

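The crops confirm the choice: the long shell is roughly 220 px long by 80 px wide in the crop, and its station is the left one. I'll move over it for a wrist view.

```bash
python3 -m handwheel '[{"az":-1},{"az":-0.84},{"dx":-1,"dy":-0.6},{"dx":-1,"dy":-0.6},{"dx":-1,"dy":-0.6},{"dx":-1,"dy":-0.6},{"dx":-1,"dy":-0.6},{"dx":-1,"dy":-0.6},{"dx":-1,"dy":-0.6},{"dx":-1,"dy":-0.6},{"dx":-1,"dy":-0.6},{"dx":-1,"dy":-0.6}]' 1
python3 -m handwheel '[{"dx":-1,"dy":-0.6},{"dx":-1,"dy":-0.6},{"dx":-1,"dy":-0.6},{"dx":-1,"dy":-0.6},{"dx":-1,"dy":-0.6},{"dx":-0.56,"dy":-0.5},{}]'
python3 - <<'E'
from h import *
o=bot.get_obs();print(o["clock"],o["eef_pos"],o["ft_force"]);print(Rot.from_quat(o["tool_rot"]).as_matrix().round(4))
w=bot.camera("wrist"); save("w1.png",w,s=1.5); np.save("w1.npy",w,allow_pickle=True)
E
```

```text
1.45 [0.22053934 0.44872277 0.25029607] [-0.09244042 -0.28343971  0.18997382]
[[-0.8975  0.4411  0.    ]
 [ 0.4411  0.8975 -0.    ]
 [-0.     -0.     -1.    ]]invalid input
invalid input
```

View pics/w1.png

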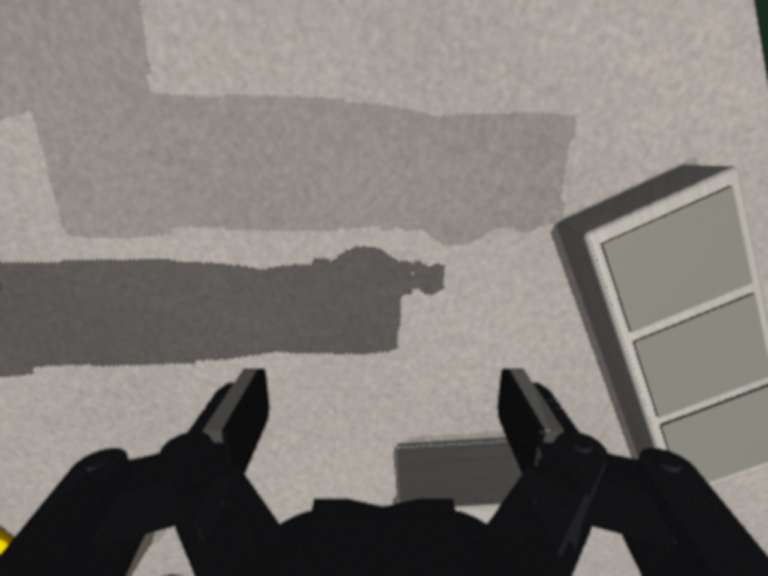

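The picture shows the same view as before: both moves were refused, because every row needs all six keys.

```bash
python3 -m handwheel '[{"dx":0,"dy":0,"dz":0,"ax":0,"ay":0,"az":-1},{"dx":0,"dy":0,"dz":0,"ax":0,"ay":0,"az":-0.84},{"dx":-1,"dy":-0.6,"dz":0,"ax":0,"ay":0,"az":0},{"dx":-1,"dy":-0.6,"dz":0,"ax":0,"ay":0,"az":0},{"dx":-1,"dy":-0.6,"dz":0,"ax":0,"ay":0,"az":0},{"dx":-1,"dy":-0.6,"dz":0,"ax":0,"ay":0,"az":0},{"dx":-1,"dy":-0.6,"dz":0,"ax":0,"ay":0,"az":0},{"dx":-1,"dy":-0.6,"dz":0,"ax":0,"ay":0,"az":0},{"dx":-1,"dy":-0.6,"dz":0,"ax":0,"ay":0,"az":0},{"dx":-1,"dy":-0.6,"dz":0,"ax":0,"ay":0,"az":0}]' 1
python3 -m handwheel '[{"dx":-1,"dy":-0.6,"dz":0,"ax":0,"ay":0,"az":0},{"dx":-1,"dy":-0.6,"dz":0,"ax":0,"ay":0,"az":0},{"dx":-1,"dy":-0.6,"dz":0,"ax":0,"ay":0,"az":0},{"dx":-1,"dy":-0.6,"dz":0,"ax":0,"ay":0,"az":0},{"dx":-1,"dy":-0.6,"dz":0,"ax":0,"ay":0,"az":0},{"dx":-1,"dy":-0.6,"dz":0,"ax":0,"ay":0,"az":0},{"dx":-1,"dy":-0.6,"dz":0,"ax":0,"ay":0,"az":0},{"dx":-0.5,"dy":-0.5,"dz":0,"ax":0,"ay":0,"az":0},{"dx":0,"dy":0,"dz":0,"ax":0,"ay":0,"az":0}]'
python3 - <<'E'
from h import *
o=bot.get_obs();print(o["clock"],o["eef_pos"],o["ft_force"]);print(Rot.from_quat(o["tool_rot"]).as_matrix().round(4))
w=bot.camera("wrist"); save("w2.png",w,s=1.5); np.save("w2.npy",w,allow_pickle=True)
E
```

```text
clock: 2.5
eef_pos: [0.3965, 0.2939, 0.2504]
tool_rot: [0.09, 0.996, 0.0, 0.0]
ft_force: [0.2, 0.5, 0.7]
grip_width: 0.0858
clock: 3.4
eef_pos: [0.5599, 0.1436, 0.2498]
tool_rot: [0.092, 0.996, -0.0, -0.0]
ft_force: [-0.6, 0.4, 0.6]
grip_width: 0.0853
3.4 [0.55986649 0.14361575 0.24984344] [-0.6142238   0.43111389  0.64665919]
[[-9.831e-01  1.829e-01 -5.000e-04]
 [ 1.829e-01  9.831e-01 -4.000e-04]
 [ 4.000e-04 -5.000e-04 -1.000e+00]]
```

View pics/w2.png

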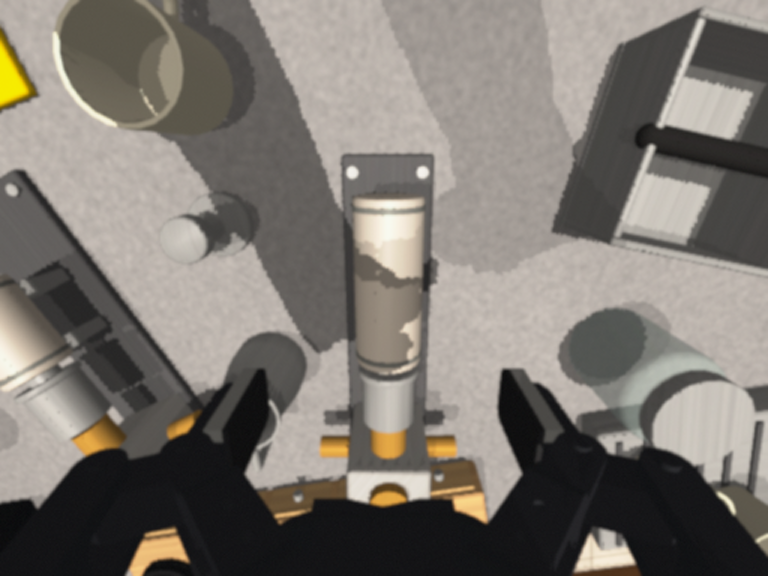

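```bash
python3 - <<'E'
from fit import *
p=np.load("w2.npy",allow_pickle=True).item()
save("w2c.png",p,(215,90,305,345),2.35)
cv=lambda L,s,o:(np.array(L,float)+.5)/s-.5+np.array(o)
M=[(-.13,-.04,.012),(-.13,.04,.012),(.115,-.035,.122),(.115,.035,.122)]
U=cv([(343,156),(433,155),(350,471),(431,470)],1.5,(0,0))
s,r=fit(p,M,U,[.6,.14,-.18]);print(s,np.degrees(s[2]),r)
c,n=np.cos(s[2]),np.sin(s[2])
W=lambda a,b,z:[s[0]+c*a-n*b,s[1]+n*a+c*b,z]
im=cv2.resize(p["img"][:,:,::-1],None,fx=1.5,fy=1.5)
for a,b,z in M+[(-.1,0,.106),(.03,0,.106),(.035,-.025,.08),(.035,.025,.08),(.035,0,.105),(.085,0,.102),(.085,.022,.08),(.085,-.022,.08),(-.035,.026,.08),(-.035,-.026,.08),(-.1,.026,.08),(-.1,-.026,.08)]:
    u=(proj(p,W(a,b,z))+.5)*1.5-.5; cv2.circle(im,tuple(int(x) for x in u.round()),1,(0,0,255),-1)
cv2.imwrite("pics/w2o.png",cv2.resize(im[130:540,300:480],None,fx=1.45,fy=1.45,interpolation=cv2.INTER_CUBIC))
E
```

```text
[ 0.60366764  0.14032877 -0.17525344] -10.04128244154539 [[-1.7, -4.8], [1.5, -4.6], [-2.9, 5.8], [3.0, 6.2]]
```

View pics/w2o.png

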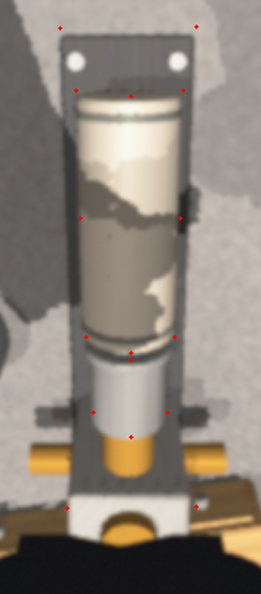

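The wrist view shows the canister at (390,290) and the sleeve at (388,405). In the overlay, my model of the shell and sleeve agrees to about 1 px. The plate and block edges come out 2–6 mm smaller than the model, but they don't matter for the grip. Next I go above the sleeve for another look.

```bash
python3 -m handwheel '[{"dx":-1,"dy":0.05,"dz":0,"ax":0,"ay":0,"az":0},{"dx":-1,"dy":0.05,"dz":0,"ax":0,"ay":0,"az":0},{"dx":-1,"dy":0.05,"dz":0,"ax":0,"ay":0,"az":0},{"dx":-1,"dy":0.05,"dz":0,"ax":0,"ay":0,"az":0},{"dx":-0.26,"dy":0.01,"dz":0.8,"ax":0,"ay":0,"az":0},{"dx":0,"dy":0,"dz":0.8,"ax":0,"ay":0,"az":0},{"dx":0,"dy":0,"dz":0.8,"ax":0,"ay":0,"az":0},{"dx":0,"dy":0,"dz":0.8,"ax":0,"ay":0,"az":0},{"dx":0,"dy":0,"dz":0,"ax":0,"ay":0,"az":0}]'
cat > ov.py <<'E'
from fit import *
s=[.60367,.14033,-.17525]
c,n=np.cos(s[2]),np.sin(s[2])
W=lambda a,b,z:[s[0]+c*a-n*b,s[1]+n*a+c*b,z]
E
python3 - <<'E'
from ov import *
o=bot.get_obs();print(o["clock"],o["eef_pos"],o["ft_force"]);print(Rot.from_quat(o["tool_rot"]).as_matrix().round(4))
p=bot.camera("wrist"); np.save("w3.npy",p,allow_pickle=True)
im=cv2.resize(p["img"][:,:,::-1],None,fx=1.5,fy=1.5)
for a,b,z in [(-.1,0,.106),(.03,0,.106),(.035,-.025,.08),(.035,.025,.08),(.035,0,.105),(.085,0,.102),(.085,.022,.08),(.085,-.022,.08),(-.035,.026,.08),(-.035,-.026,.08),(-.1,.026,.08),(-.1,-.026,.08)]:
    u=(proj(p,W(a,b,z))+.5)*1.5-.5; cv2.circle(im,tuple(int(x) for x in u.round()),1,(0,0,255),-1)
cv2.imwrite("pics/w3.png",im)
E
```

```text
clock: 4.35
eef_pos: [0.6617, 0.1324, 0.1668]
tool_rot: [0.089, 0.996, -0.001, -0.004]
ft_force: [0.8, -0.0, -0.3]
grip_width: 0.0855
4.35 [0.66169884 0.13242462 0.16676818] [ 0.8388991  -0.04701596 -0.31288122]
[[-0.984   0.1781 -0.0075]
 [ 0.1781  0.984  -0.001 ]
 [ 0.0072 -0.0023 -1.    ]]
```

View pics/w3.png

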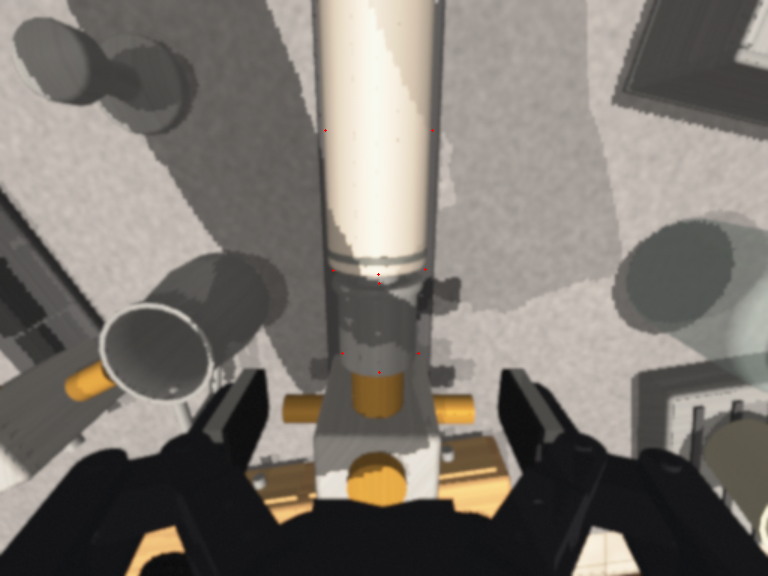

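The overlay fits, with the sleeve around (378,325). Now I descend to the grip height.

```bash
python3 -m handwheel '[{"dx":-0.1,"dy":-0.06,"dz":0.7,"ax":0,"ay":0,"az":0},{"dx":-0.08,"dy":-0.06,"dz":0.7,"ax":0,"ay":0,"az":0},{"dx":0,"dy":0,"dz":0.7,"ax":0,"ay":0,"az":0},{"dx":0,"dy":0,"dz":0.7,"ax":0,"ay":0,"az":0},{"dx":0,"dy":0,"dz":0.5,"ax":0,"ay":0,"az":0},{"dx":0,"dy":0,"dz":0,"ax":0,"ay":0,"az":0},{"dx":0,"dy":0,"dz":0,"ax":0,"ay":0,"az":0}]'
python3 - <<'E'
from ov import *
o=bot.get_obs();print(o["clock"],o["eef_pos"],o["ft_force"]);print(Rot.from_quat(o["tool_rot"]).as_matrix().round(4))
p=bot.camera("wrist"); save("w4.png",p,s=1.5)
p=bot.camera("scene"); save("s4.png",p,(230,130,400,270),4)
E
```

```text
clock: 5.1
eef_pos: [0.669, 0.1281, 0.0888]
tool_rot: [0.09, 0.996, 0.0, 0.001]
ft_force: [0.4, -0.1, -0.1]
grip_width: 0.0854
5.1 [0.66898928 0.12809803 0.08883635] [ 0.39373694 -0.10828138 -0.09588998]
[[-9.838e-01  1.794e-01  1.100e-03]
 [ 1.794e-01  9.838e-01  3.000e-04]
 [-1.000e-03  5.000e-04 -1.000e+00]]
```

View pics/w4.png

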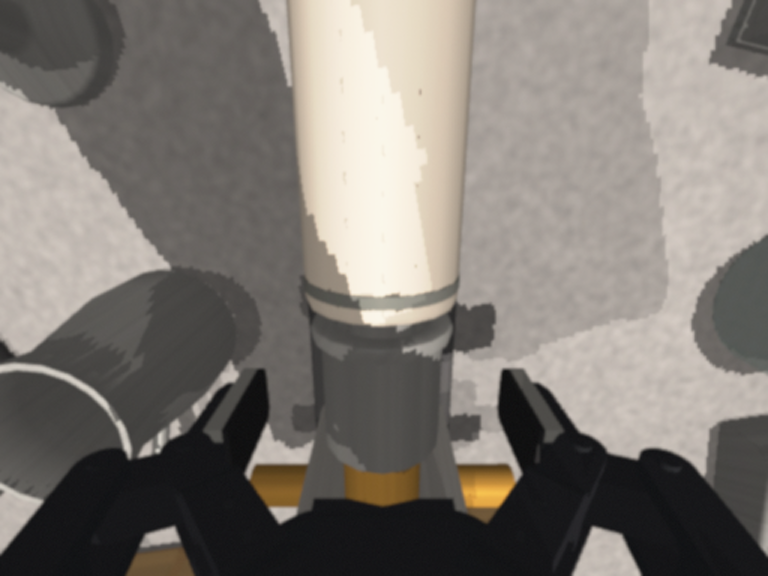

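View pics/s4.png

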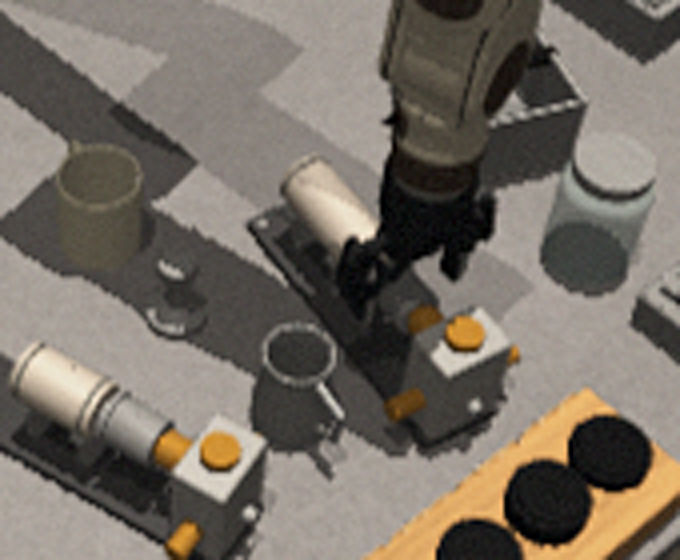

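In the wrist view the sleeve at (382,400) is centred between the fingers (384). Trimming the height slightly, then closing.

```bash
python3 -m handwheel '[{"dx":0.1,"dy":0,"dz":0.2,"ax":0,"ay":0,"az":0},{"dx":0,"dy":0,"dz":0,"ax":0,"ay":0,"az":0}]'
python3 -m handwheel '[{"dx":0,"dy":0,"dz":0,"ax":0,"ay":0,"az":0},{"dx":0,"dy":0,"dz":0,"ax":0,"ay":0,"az":0},{"dx":0,"dy":0,"dz":0,"ax":0,"ay":0,"az":0},{"dx":0,"dy":0,"dz":0,"ax":0,"ay":0,"az":0},{"dx":0,"dy":0,"dz":0,"ax":0,"ay":0,"az":0},{"dx":0,"dy":0,"dz":0,"ax":0,"ay":0,"az":0},{"dx":0,"dy":0,"dz":0,"ax":0,"ay":0,"az":0},{"dx":0,"dy":0,"dz":0,"ax":0,"ay":0,"az":0}]' -1
```

```text
clock: 5.4
eef_pos: [0.6657, 0.1282, 0.0827]
tool_rot: [0.09, 0.996, -0.0, -0.0]
ft_force: [0.3, -0.6, -0.1]
grip_width: 0.0852
clock: 6.2
eef_pos: [0.6662, 0.128, 0.0834]
tool_rot: [0.09, 0.996, -0.0, 0.0]
ft_force: [-1.9, -1.7, 4.7]
grip_width: 0.0427
```

```bash
python3 -m handwheel '[{"dx":-0.2,"dy":0,"dz":0,"ax":0,"ay":0,"az":0},{"dx":-0.2,"dy":0,"dz":0,"ax":0,"ay":0,"az":0},{"dx":-0.2,"dy":0,"dz":0,"ax":0,"ay":0,"az":0},{"dx":0,"dy":0,"dz":0,"ax":0,"ay":0,"az":0},{"dx":0,"dy":0,"dz":0,"ax":0,"ay":0,"az":0},{"dx":0,"dy":0,"dz":0,"ax":0,"ay":0,"az":0},{"dx":0,"dy":0,"dz":0,"ax":0,"ay":0,"az":0},{"dx":0,"dy":0,"dz":0,"ax":0,"ay":0,"az":0},{"dx":0,"dy":0,"dz":0,"ax":0,"ay":0,"az":0},{"dx":0,"dy":0,"dz":0,"ax":0,"ay":0,"az":0}]'
python3 - <<'E'
from ov import *
p=bot.camera("wrist"); save("w5.png",p,s=1.5)
E
```

```text
clock: 7.2
eef_pos: [0.6781, 0.1259, 0.0833]
tool_rot: [0.09, 0.996, 0.0, -0.003]
ft_force: [-9.8, -0.1, 9.8]
grip_width: 0.0429
```

View pics/w5.png

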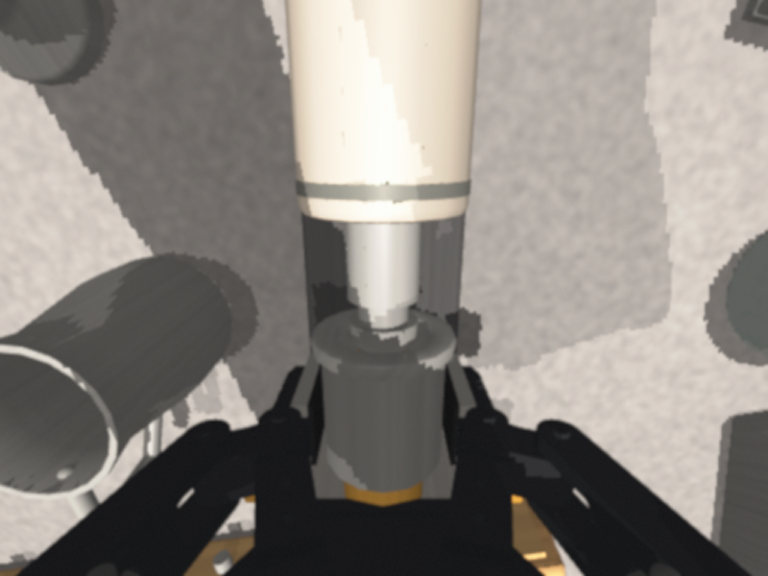

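The shell's near end is now at row 220, with bare stub showing down to (385,320), so the canister has sprung loose. I'll hold briefly, then release.

```bash
python3 -m handwheel '[{"dx":0,"dy":0,"dz":0,"ax":0,"ay":0,"az":0},{"dx":0,"dy":0,"dz":0,"ax":0,"ay":0,"az":0},{"dx":0,"dy":0,"dz":0,"ax":0,"ay":0,"az":0}]'
python3 -m handwheel '[{"dx":0,"dy":0,"dz":0,"ax":0,"ay":0,"az":0},{"dx":0,"dy":0,"dz":0,"ax":0,"ay":0,"az":0},{"dx":0,"dy":0,"dz":0,"ax":0,"ay":0,"az":0},{"dx":0,"dy":0,"dz":0,"ax":0,"ay":0,"az":0},{"dx":0,"dy":0,"dz":0,"ax":0,"ay":0,"az":0},{"dx":0,"dy":0,"dz":0,"ax":0,"ay":0,"az":0}]' 1
python3 - <<'E'
from ov import *
o=bot.get_obs();print(o["eef_pos"]);print(Rot.from_quat(o["tool_rot"]).as_matrix().round(4))
p=bot.camera("wrist")
im=cv2.resize(p["img"][:,:,::-1],None,fx=1.5,fy=1.5)
for a,b,z in [(-.057+.065,0,.106),(.035,-.025,.08),(.035,.025,.08),(.035,0,.105),(.085,0,.102),(.085,.022,.08),(.085,-.022,.08)]:
    u=(proj(p,W(a,b,z))+.5)*1.5-.5; cv2.circle(im,tuple(int(x) for x in u.round()),2,(0,0,255),-1)
cv2.imwrite("pics/w6.png",im)
E
```

```text
clock: 7.55
eef_pos: [0.6781, 0.1259, 0.0833]
tool_rot: [0.09, 0.996, 0.0, -0.003]
ft_force: [-9.7, -0.8, 10.3]
grip_width: 0.0427
clock: 8.15
eef_pos: [0.681, 0.1254, 0.0827]
tool_rot: [0.09, 0.996, -0.0, 0.0]
ft_force: [1.0, -0.1, -0.6]
grip_width: 0.0856
[0.68100568 0.12537937 0.08266736]
[[-0.9837  0.1799  0.    ]
 [ 0.1799  0.9837 -0.    ]
 [-0.     -0.     -1.    ]]
```

View pics/w6.png

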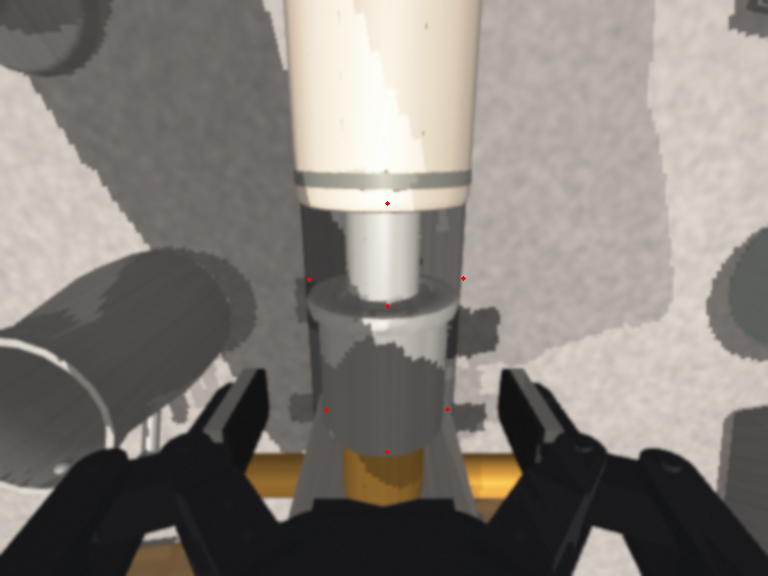

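The sleeve is back home: its rear edge is at row 453 and the model puts it at 452. Now I rise and go over the canister.

```bash
python3 -m handwheel '[{"dx":0,"dy":0,"dz":-0.6,"ax":0,"ay":0,"az":0},{"dx":0,"dy":0,"dz":-1,"ax":0,"ay":0,"az":0},{"dx":0,"dy":0,"dz":-1,"ax":0,"ay":0,"az":0},{"dx":0.4,"dy":0,"dz":-1,"ax":0,"ay":0,"az":0},{"dx":1,"dy":0,"dz":0,"ax":0,"ay":0,"az":0},{"dx":1,"dy":0,"dz":0,"ax":0,"ay":0,"az":0},{"dx":1,"dy":0,"dz":0,"ax":0,"ay":0,"az":0},{"dx":1,"dy":0,"dz":0,"ax":0,"ay":0,"az":0},{"dx":0.7,"dy":0,"dz":0,"ax":0,"ay":0,"az":0},{"dx":0.3,"dy":0,"dz":0,"ax":0,"ay":0,"az":0},{"dx":0,"dy":0,"dz":0,"ax":0,"ay":0,"az":0}]'
python3 - <<'E'
from ov import *
o=bot.get_obs();print(o["eef_pos"]);print(Rot.from_quat(o["tool_rot"]).as_matrix().round(4))
p=bot.camera("wrist"); np.save("w7.npy",p,allow_pickle=True)
im=cv2.resize(p["img"][:,:,::-1],None,fx=1.5,fy=1.5)
for a,b,z in [(-.057+.065,0,.106),(-.057+.065,.026,.08),(-.057+.065,-.026,.08),(-.057-.065,0,.106),(-.057-.065,0.026,.08),(-.057-.065,-.026,.08),(.035,-.025,.08),(.035,.025,.08),(.085,0,.102)]:
    u=(proj(p,W(a,b,z))+.5)*1.5-.5; cv2.circle(im,tuple(int(x) for x in u.round()),2,(0,0,255),-1)
cv2.imwrite("pics/w7.png",im)
E
```

```text
clock: 9.3
eef_pos: [0.5477, 0.1499, 0.1733]
tool_rot: [0.09, 0.996, 0.0, 0.0]
ft_force: [0.9, 0.5, 0.2]
grip_width: 0.0855
[0.54770212 0.14992775 0.173262  ]
[[-9.838e-01  1.792e-01  5.000e-04]
 [ 1.792e-01  9.838e-01  1.000e-04]
 [-5.000e-04  2.000e-04 -1.000e+00]]
```

View pics/w7.png

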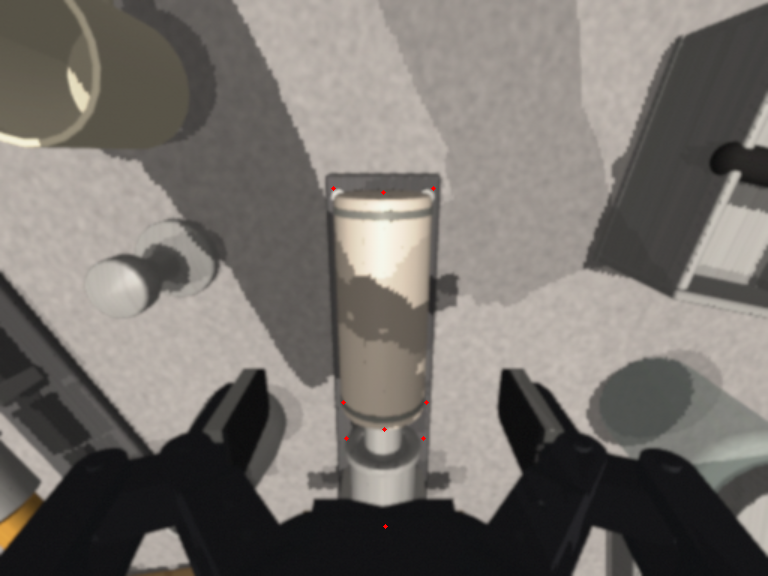

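The model fits the freed canister (ends at rows 195 and 429). Descending and gripping it.

```bash
python3 -m handwheel '[{"dx":0,"dy":-0.03,"dz":0.8,"ax":0,"ay":0,"az":0},{"dx":0,"dy":0,"dz":0.8,"ax":0,"ay":0,"az":0},{"dx":0,"dy":0,"dz":0.8,"ax":0,"ay":0,"az":0},{"dx":0,"dy":0,"dz":0.8,"ax":0,"ay":0,"az":0},{"dx":0,"dy":0,"dz":0.5,"ax":0,"ay":0,"az":0},{"dx":0,"dy":0,"dz":0,"ax":0,"ay":0,"az":0}]'
python3 -m handwheel '[{"dx":0,"dy":0,"dz":0,"ax":0,"ay":0,"az":0},{"dx":0,"dy":0,"dz":0,"ax":0,"ay":0,"az":0},{"dx":0,"dy":0,"dz":0,"ax":0,"ay":0,"az":0},{"dx":0,"dy":0,"dz":0,"ax":0,"ay":0,"az":0},{"dx":0,"dy":0,"dz":0,"ax":0,"ay":0,"az":0},{"dx":0,"dy":0,"dz":0,"ax":0,"ay":0,"az":0},{"dx":0,"dy":0,"dz":0,"ax":0,"ay":0,"az":0}]' -1
python3 - <<'E'
from ov import *
o=bot.get_obs();print(o["eef_pos"]);print(Rot.from_quat(o["tool_rot"]).as_matrix().round(4))
p=bot.camera("wrist"); save("w8.png",p,s=1.5)
E
```

```text
clock: 9.95
eef_pos: [0.5473, 0.1484, 0.0781]
tool_rot: [0.091, 0.996, -0.001, -0.002]
ft_force: [-1.0, -0.6, -0.1]
grip_width: 0.0853
clock: 10.65
eef_pos: [0.5492, 0.1493, 0.0819]
tool_rot: [0.09, 0.996, 0.001, 0.002]
ft_force: [-0.3, -0.5, 5.8]
grip_width: 0.0505
[0.54919673 0.14928839 0.08192691]
[[-9.837e-01  1.798e-01  3.300e-03]
 [ 1.798e-01  9.837e-01  9.000e-04]
 [-3.100e-03  1.400e-03 -1.000e+00]]
```

View pics/w8.png

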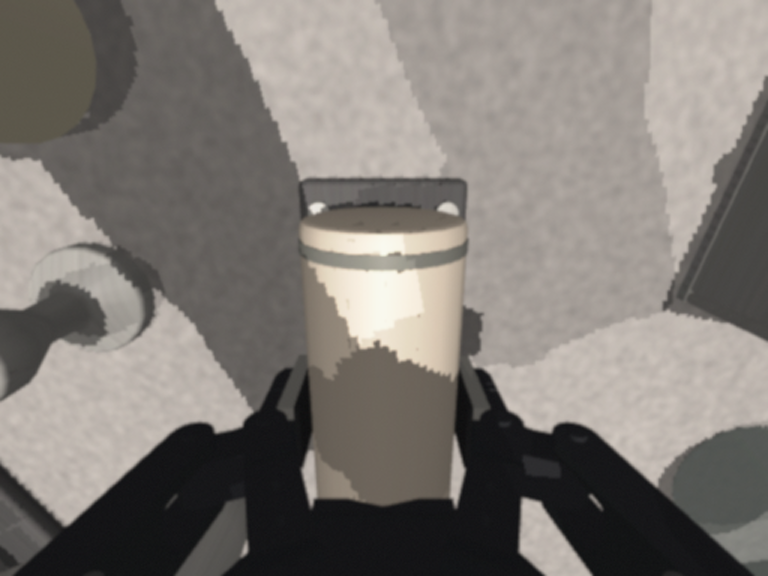

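Gripped (width 0.0505). Draw straight out 50 mm, then lift.

```bash
python3 -m handwheel '[{"dx":0.2,"dy":0,"dz":0,"ax":0,"ay":0,"az":0},{"dx":0.4,"dy":0,"dz":0,"ax":0,"ay":0,"az":0},{"dx":0.4,"dy":0,"dz":0,"ax":0,"ay":0,"az":0},{"dx":0.4,"dy":0,"dz":0,"ax":0,"ay":0,"az":0},{"dx":0.4,"dy":0,"dz":0,"ax":0,"ay":0,"az":0},{"dx":0.2,"dy":0,"dz":0,"ax":0,"ay":0,"az":0},{"dx":0,"dy":0,"dz":0,"ax":0,"ay":0,"az":0}]'
python3 -m handwheel '[{"dx":0,"dy":0,"dz":-0.3,"ax":0,"ay":0,"az":0},{"dx":0,"dy":0,"dz":-0.6,"ax":0,"ay":0,"az":0},{"dx":0,"dy":0,"dz":-0.8,"ax":0,"ay":0,"az":0},{"dx":0,"dy":0,"dz":-0.8,"ax":0,"ay":0,"az":0},{"dx":0,"dy":0,"dz":-0.8,"ax":0,"ay":0,"az":0},{"dx":0,"dy":0,"dz":-0.8,"ax":0,"ay":0,"az":0},{"dx":0,"dy":0,"dz":-0.6,"ax":0,"ay":0,"az":0},{"dx":0,"dy":0,"dz":-0.3,"ax":0,"ay":0,"az":0},{"dx":0,"dy":0,"dz":0,"ax":0,"ay":0,"az":0}]'
python3 - <<'E'
from ov import *
o=bot.get_obs();print(o["eef_pos"]);print(Rot.from_quat(o["tool_rot"]).as_matrix().round(4))
p=bot.camera("wrist"); save("w9.png",p,s=1.5)
p=bot.camera("scene"); save("s9.png",p,s=1.5)
E
```

```text
clock: 11.4
eef_pos: [0.499, 0.1584, 0.0812]
tool_rot: [0.09, 0.996, 0.0, 0.001]
ft_force: [2.9, 0.1, 8.5]
grip_width: 0.0503
clock: 12.3
eef_pos: [0.4979, 0.1579, 0.205]
tool_rot: [0.09, 0.996, -0.0, -0.001]
ft_force: [0.2, 0.3, -4.3]
grip_width: 0.0506
[0.49789921 0.15791868 0.20498347]
[[-9.837e-01  1.796e-01 -2.200e-03]
 [ 1.796e-01  9.837e-01 -2.000e-04]
 [ 2.100e-03 -6.000e-04 -1.000e+00]]
```

View pics/w9.png

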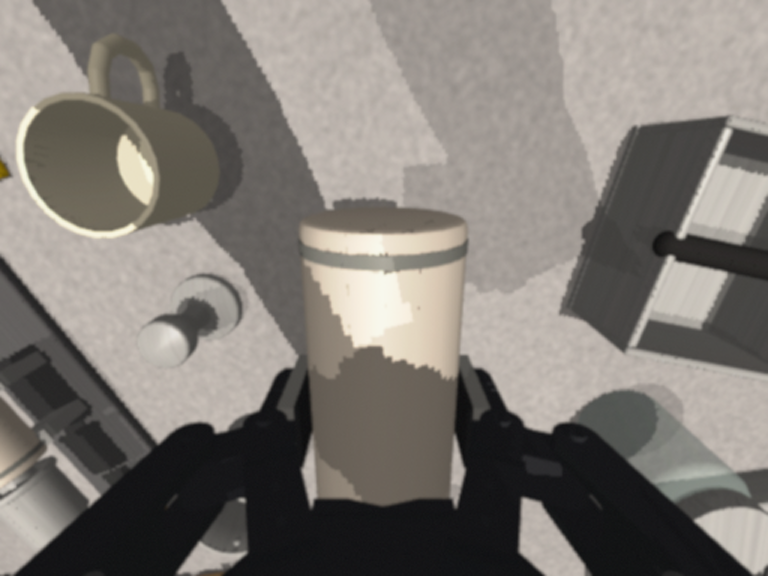

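View pics/s9.png

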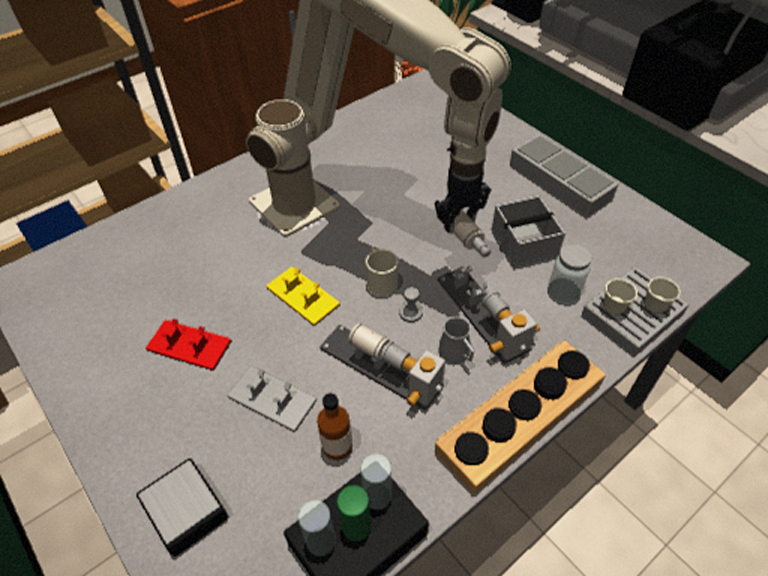

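The canister is held level and the sleeve is at home; nothing else has moved. I'll turn and carry toward the rack, stopping beside it for a wrist view.

```bash
python3 -m handwheel '[{"dx":0,"dy":0,"dz":-0.2,"ax":0,"ay":0,"az":-0.6},{"dx":0,"dy":0,"dz":-0.2,"ax":0,"ay":0,"az":-0.9},{"dx":0,"dy":0,"dz":0,"ax":0,"ay":0,"az":-0.9},{"dx":0,"dy":0,"dz":0,"ax":0,"ay":0,"az":-0.9},{"dx":0,"dy":0,"dz":0,"ax":0,"ay":0,"az":-0.54},{"dx":0.25,"dy":-0.5,"dz":0,"ax":0,"ay":0,"az":0},{"dx":0.5,"dy":-0.9,"dz":0,"ax":0,"ay":0,"az":0},{"dx":0.5,"dy":-0.9,"dz":0,"ax":0,"ay":0,"az":0},{"dx":0.5,"dy":-0.9,"dz":0,"ax":0,"ay":0,"az":0},{"dx":0.5,"dy":-0.9,"dz":0,"ax":0,"ay":0,"az":0},{"dx":0.5,"dy":-0.9,"dz":0,"ax":0,"ay":0,"az":0},{"dx":0.5,"dy":-0.9,"dz":0,"ax":0,"ay":0,"az":0}]'
python3 -m handwheel '[{"dx":0.5,"dy":-0.9,"dz":0,"ax":0,"ay":0,"az":0},{"dx":0.5,"dy":-0.9,"dz":0,"ax":0,"ay":0,"az":0},{"dx":0.5,"dy":-0.9,"dz":0,"ax":0,"ay":0,"az":0},{"dx":0.5,"dy":-0.9,"dz":0,"ax":0,"ay":0,"az":0},{"dx":0.5,"dy":-0.9,"dz":0,"ax":0,"ay":0,"az":0},{"dx":0.5,"dy":-0.9,"dz":0,"ax":0,"ay":0,"az":0},{"dx":0.5,"dy":-0.9,"dz":0,"ax":0,"ay":0,"az":0},{"dx":0.5,"dy":-0.9,"dz":0,"ax":0,"ay":0,"az":0},{"dx":0.5,"dy":-0.9,"dz":0,"ax":0,"ay":0,"az":0},{"dx":0.3,"dy":-0.5,"dz":0,"ax":0,"ay":0,"az":0},{"dx":0.1,"dy":-0.2,"dz":0,"ax":0,"ay":0,"az":0},{"dx":0,"dy":0,"dz":0,"ax":0,"ay":0,"az":0}]'
python3 - <<'E'
from ov import *
o=bot.get_obs();print(o["eef_pos"]);print(Rot.from_quat(o["tool_rot"]).as_matrix().round(4))
p=bot.camera("wrist"); save("w10.png",p,s=1.5);np.save("w10.npy",p,allow_pickle=True)
E
```

```text
clock: 13.6
eef_pos: [0.4792, -0.0111, 0.2143]
tool_rot: [-0.195, 0.981, 0.0, -0.001]
ft_force: [0.3, 0.2, -4.3]
grip_width: 0.0502
clock: 14.8
eef_pos: [0.4517, -0.2598, 0.2147]
tool_rot: [-0.196, 0.981, 0.001, -0.0]
ft_force: [-1.1, -0.4, -4.2]
grip_width: 0.0503
[ 0.4516799  -0.25984856  0.21473833]
[[-9.235e-01 -3.835e-01 -1.000e-03]
 [-3.835e-01  9.235e-01  1.000e-03]
 [ 6.000e-04  1.300e-03 -1.000e+00]]
```

View pics/w10.png

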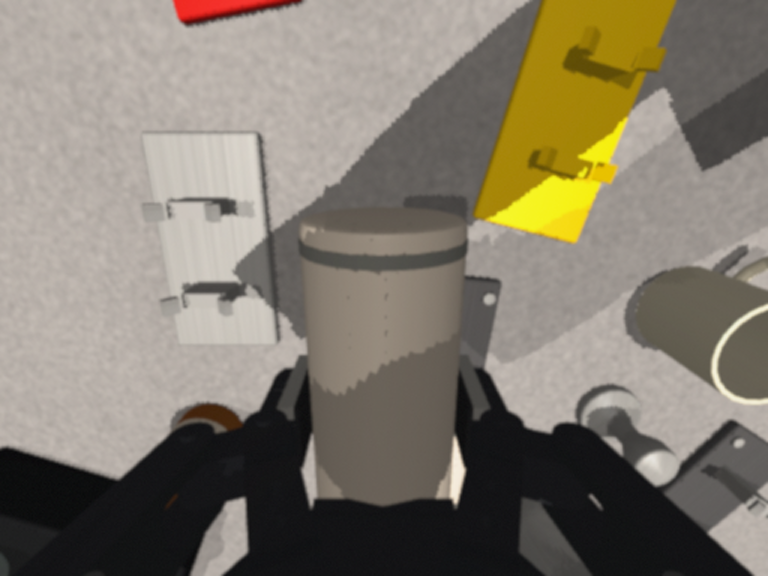

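```bash
python3 - <<'E'
from fit import *
p=np.load("w10.npy",allow_pickle=True).item()
save("w10c.png",p,(85,75,195,240),3.6)
E
```

```text
(no output)
```

View pics/w10c.png

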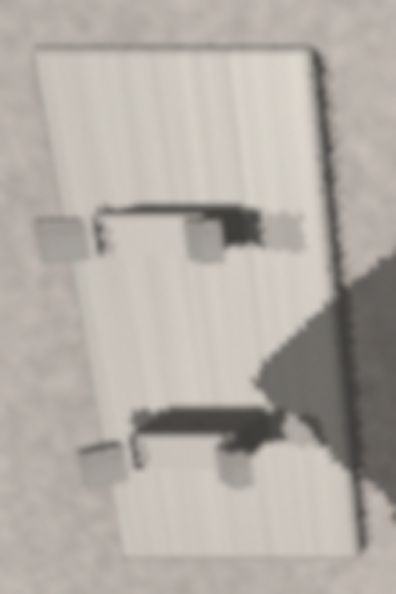

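```bash
python3 - <<'E'
from fit import *
p=np.load("w10.npy",allow_pickle=True).item()
cv=lambda L,s,o:(np.array(L,float)+.5)/s-.5+np.array(o)
U=cv([(36,47),(313,47),(359,555),(125,556),(61,239),(205,240),(103,464),(236,466)],3.6,(85,75))
def M(q):
    e=q[5]
    return [(-.09+e,-.045+e,.012),(-.09+e,.045-e,.012),(.09-e,.045-e,.012),(.09-e,-.045+e,.012),(-.035,-q[3],q[4]),(-.035,q[3],q[4]),(.035,-q[3],q[4]),(.035,q[3],q[4])]
def f(q):
    c,s=np.cos(q[2]),np.sin(q[2])
    return (np.array([proj(p,[q[0]+c*a-s*b,q[1]+s*a+c*b,z]) for a,b,z in M(q)])-U)
r=least_squares(lambda q:f(q).ravel(),[.495,-.39,.395,.02,.06,0.002])
q=r.x;print(q,np.degrees(q[2]));print(f(q).round(1).tolist())
# canister far end relative: where is shell far edge
o=bot.get_obs();T=Rot.from_quat(o["tool_rot"])
im=cv2.resize(p["img"][:,:,::-1],None,fx=1.5,fy=1.5)
for off in(0,.0012,.003):
  X=o["eef_pos"]+T.apply([.065+off,0,-.026]); print(off,(proj(p,X)+.5)*1.5)
  X=o["eef_pos"]+T.apply([.065+off,0,-.022]); print(off,(proj(p,X)+.5)*1.5)
# required move in tool frame
c,s=np.cos(q[2]),np.sin(q[2])
d=T.inv().apply(np.array([q[0],q[1],.077])-o["eef_pos"]);print("move",d,d/.025)
E
```

```text
[ 0.49582751 -0.39107432  0.39234607  0.02064478  0.05685505  0.00170236] 22.47977365399959
[[-0.0, -0.1], [-0.2, 0.1], [-0.1, 0.5], [0.2, 0.1], [0.2, -0.3], [0.2, -0.5], [-0.2, 0.5], [-0.1, -0.0]]
0 [386.68365427 231.99093672]
0 [386.57186083 229.06655355]
0.0012 [386.69414396 227.01701498]
0.0012 [386.5815269  224.26930316]
0.003 [386.71003574 219.4815705 ]
0.003 [386.5961654  217.00424577]
move [ 0.01015568 -0.13885379  0.13772526] [ 0.4062273  -5.5541517   5.50901058]
```

The rack fit has residuals of 0.5 px or less: (0.496, -0.391), yaw 22.5°, in agreement with the top camera. Now I move over it.

```bash
python3 -m handwheel '[{"dx":0.05,"dy":-0.4,"dz":0,"ax":0,"ay":0,"az":0},{"dx":0.06,"dy":-0.8,"dz":0,"ax":0,"ay":0,"az":0},{"dx":0.06,"dy":-0.9,"dz":0,"ax":0,"ay":0,"az":0},{"dx":0.06,"dy":-0.9,"dz":0,"ax":0,"ay":0,"az":0},{"dx":0.06,"dy":-0.9,"dz":0,"ax":0,"ay":0,"az":0},{"dx":0.05,"dy":-0.8,"dz":0,"ax":0,"ay":0,"az":0},{"dx":0.05,"dy":-0.6,"dz":0,"ax":0,"ay":0,"az":0},{"dx":0,"dy":-0.25,"dz":0,"ax":0,"ay":0,"az":0},{"dx":0,"dy":0,"dz":0,"ax":0,"ay":0,"az":0},{"dx":0,"dy":0,"dz":0,"ax":0,"ay":0,"az":0}]'
cat > tgt.py <<'E'
from ov import *
o=bot.get_obs();T=Rot.from_quat(o["tool_rot"]);M=T.as_matrix()
print(o["eef_pos"],"yaw",np.degrees(np.arctan2(-M[1,0],-M[0,0])),M[:,2].round(4),o["ft_force"])
q=np.array([.4958,-.3911,.077]);c,s_=np.cos(.3923),np.sin(.3923)
t=q+.0005*np.array([c,s_,0])
d=T.inv().apply(t-o["eef_pos"]);print("move/scale",(d/.025).round(3))
E
python3 tgt.py
```

```text
clock: 15.85
eef_pos: [0.4967, -0.3906, 0.2151]
tool_rot: [-0.197, 0.98, 0.0, -0.0]
ft_force: [-0.0, 0.1, -3.6]
grip_width: 0.0503
[ 0.49665493 -0.39060812  0.21509913] yaw 22.68980995746506 [-6.e-04  8.e-04 -1.e+00] [-0.01194016  0.05007735 -3.58166817]
move/scale [ 0.018 -0.011  5.524]
```

```bash
python3 -m handwheel '[{"dx":0,"dy":0,"dz":0.4,"ax":0,"ay":0,"az":0},{"dx":0,"dy":0,"dz":0.8,"ax":0,"ay":0,"az":0},{"dx":0,"dy":0,"dz":0.8,"ax":0,"ay":0,"az":0},{"dx":0,"dy":0,"dz":0.8,"ax":0,"ay":0,"az":0},{"dx":0,"dy":0,"dz":0.8,"ax":0,"ay":0,"az":0},{"dx":0,"dy":0,"dz":0.8,"ax":0,"ay":0,"az":0},{"dx":0,"dy":0,"dz":0.4,"ax":0,"ay":0,"az":0},{"dx":0,"dy":0,"dz":0.1,"ax":0,"ay":0,"az":0},{"dx":0,"dy":0,"dz":0,"ax":0,"ay":0,"az":0},{"dx":0,"dy":0,"dz":0,"ax":0,"ay":0,"az":0}]'
python3 tgt.py
python3 - <<'E'
from h import *
p=bot.camera("wrist"); save("w11.png",p,s=1.5)
p=bot.camera("scene"); save("s11.png",p,(120,150,300,300),4)
E
```

```text
clock: 16.85
eef_pos: [0.4973, -0.3919, 0.094]
tool_rot: [-0.196, 0.981, -0.001, 0.001]
ft_force: [-0.0, -0.1, -2.9]
grip_width: 0.0502
[ 0.49734032 -0.39187736  0.09404492] yaw 22.65104955216562 [ 0.0018 -0.0014 -1.    ] [-0.02358582 -0.13785971 -2.92722548]
move/scale [0.026 0.054 0.682]
```

View pics/w11.png

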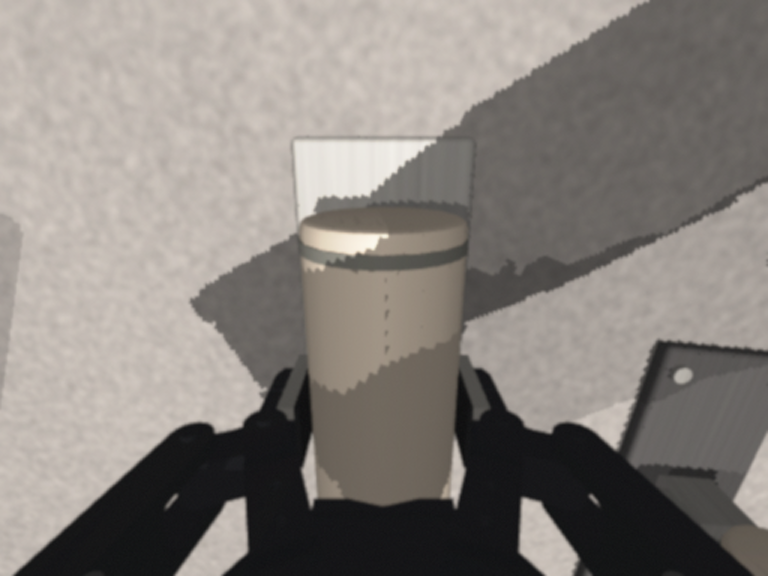

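View pics/s11.png

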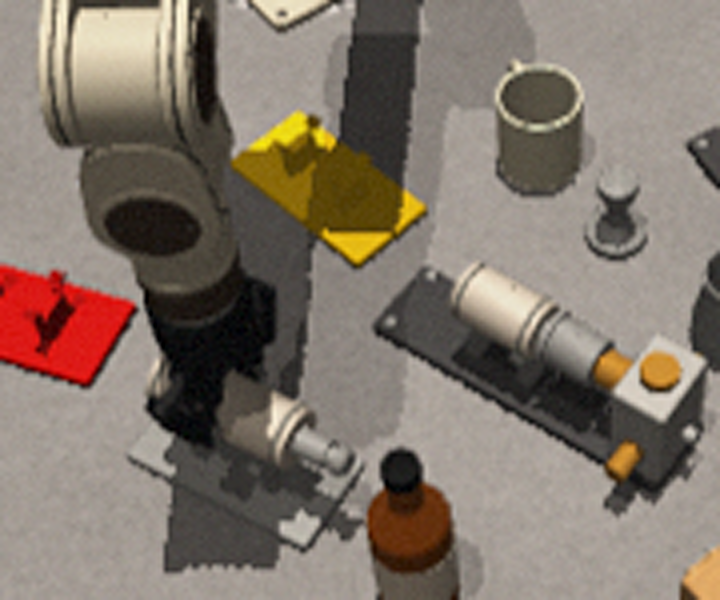

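The canister (column 384) is centred on the rack plate (columns 293–475), and the stub clears the bottle. Creeping down.

```bash
python3 -m handwheel '[{"dx":0.02,"dy":0.02,"dz":0.15,"ax":0,"ay":0,"az":0},{"dx":0,"dy":0,"dz":0.15,"ax":0,"ay":0,"az":0},{"dx":0,"dy":0,"dz":0.15,"ax":0,"ay":0,"az":0},{"dx":0,"dy":0,"dz":0.1,"ax":0,"ay":0,"az":0},{"dx":0,"dy":0,"dz":0,"ax":0,"ay":0,"az":0},{"dx":0,"dy":0,"dz":0,"ax":0,"ay":0,"az":0}]'
python3 tgt.py
python3 -m handwheel '[{"dx":0,"dy":0,"dz":0.04,"ax":0,"ay":0,"az":0},{"dx":0,"dy":0,"dz":0.04,"ax":0,"ay":0,"az":0},{"dx":0,"dy":0,"dz":0,"ax":0,"ay":0,"az":0}]'
python3 tgt.py
```

```text
clock: 17.55
eef_pos: [0.4959, -0.3912, 0.0789]
tool_rot: [-0.196, 0.981, 0.0, -0.0]
ft_force: [0.8, -0.5, -3.6]
grip_width: 0.0502
[ 0.49592363 -0.39118507  0.07890791] yaw 22.63988267375752 [-2.e-04  2.e-04 -1.e+00] [ 0.76312674 -0.50406223 -3.62438684]
move/scale [-0.017  0.005  0.076]
clock: 17.85
eef_pos: [0.4966, -0.3919, 0.0778]
tool_rot: [-0.196, 0.981, -0.001, 0.001]
ft_force: [1.3, -1.3, -1.2]
grip_width: 0.0507
[ 0.49655273 -0.39185364  0.07776143] yaw 22.632406753404922 [ 0.0015 -0.0015 -1.    ] [ 1.2740103  -1.25478737 -1.2338154 ]
move/scale [-0.004  0.039  0.03 ]
```

Contact is starting. I'll go a little lower until the rack carries the weight.

```bash
python3 -m handwheel '[{"dx":0,"dy":0,"dz":0.03,"ax":0,"ay":0,"az":0},{"dx":0,"dy":0,"dz":0,"ax":0,"ay":0,"az":0}]'
python3 -m handwheel '[{"dx":0,"dy":0,"dz":0.02,"ax":0,"ay":0,"az":0},{"dx":0,"dy":0,"dz":0,"ax":0,"ay":0,"az":0},{"dx":0,"dy":0,"dz":0,"ax":0,"ay":0,"az":0}]'
```

```text
clock: 18.05
eef_pos: [0.4967, -0.3921, 0.0774]
tool_rot: [-0.196, 0.981, -0.001, 0.001]
ft_force: [0.0, -1.7, 3.4]
grip_width: 0.0503
clock: 18.35
eef_pos: [0.4968, -0.3922, 0.0772]
tool_rot: [-0.196, 0.981, -0.001, 0.001]
ft_force: [0.1, -2.9, 5.7]
grip_width: 0.0506
```

The rack now carries it. Opening.

```bash
python3 -m handwheel '[{"dx":0,"dy":0,"dz":0,"ax":0,"ay":0,"az":0},{"dx":0,"dy":0,"dz":0,"ax":0,"ay":0,"az":0},{"dx":0,"dy":0,"dz":0,"ax":0,"ay":0,"az":0},{"dx":0,"dy":0,"dz":0,"ax":0,"ay":0,"az":0},{"dx":0,"dy":0,"dz":0,"ax":0,"ay":0,"az":0},{"dx":0,"dy":0,"dz":0,"ax":0,"ay":0,"az":0}]' 1
python3 -m handwheel '[{"dx":0,"dy":0,"dz":-0.2,"ax":0,"ay":0,"az":0},{"dx":0,"dy":0,"dz":-0.5,"ax":0,"ay":0,"az":0},{"dx":0,"dy":0,"dz":-1,"ax":0,"ay":0,"az":0},{"dx":0,"dy":0,"dz":-1,"ax":0,"ay":0,"az":0},{"dx":0,"dy":0,"dz":-1,"ax":0,"ay":0,"az":0},{"dx":0,"dy":0,"dz":-1,"ax":0,"ay":0,"az":0},{"dx":0,"dy":0,"dz":-1,"ax":0,"ay":0,"az":0},{"dx":0.5,"dy":0,"dz":-0.5,"ax":0,"ay":0,"az":0},{"dx":0.5,"dy":0,"dz":0,"ax":0,"ay":0,"az":0},{"dx":0,"dy":0,"dz":0,"ax":0,"ay":0,"az":0}]'
python3 - <<'E'
from h import *
p=bot.camera("wrist"); np.save("w12.npy",p,allow_pickle=True)
c,s=np.cos(.3923),np.sin(.3923)
im=cv2.resize(p["img"][:,:,::-1],None,fx=1.5,fy=1.5)
for a,b,z in [(-.0883,-.0433,.012),(-.0883,.0433,.012),(.0883,-.0433,.012),(.0883,.0433,.012),(.065,0,.101),(.065,.026,.075),(.065,-.026,.075),(-.065,0,.101),(-.065,.026,.075),(-.065,-.026,.075)]:
    u=(proj(p,[.4958+c*a-s*b,-.3911+s*a+c*b,z])+.5)*1.5-.5; cv2.circle(im,tuple(int(x) for x in u.round()),2,(0,0,255),-1)
cv2.imwrite("pics/w12.png",im)
p=bot.camera("scene"); save("s12.png",p,s=1.5)
p=bot.camera("top"); save("t12.png",p,s=1.5)
E
```

```text
clock: 18.95
eef_pos: [0.4959, -0.391, 0.0756]
tool_rot: [-0.196, 0.981, 0.0, -0.0]
ft_force: [-0.3, -0.0, -0.1]
grip_width: 0.0853
clock: 19.95
eef_pos: [0.4707, -0.4016, 0.2306]
tool_rot: [-0.195, 0.981, 0.0, -0.001]
ft_force: [-0.6, 0.0, -1.2]
grip_width: 0.0857
```

View pics/w12.png

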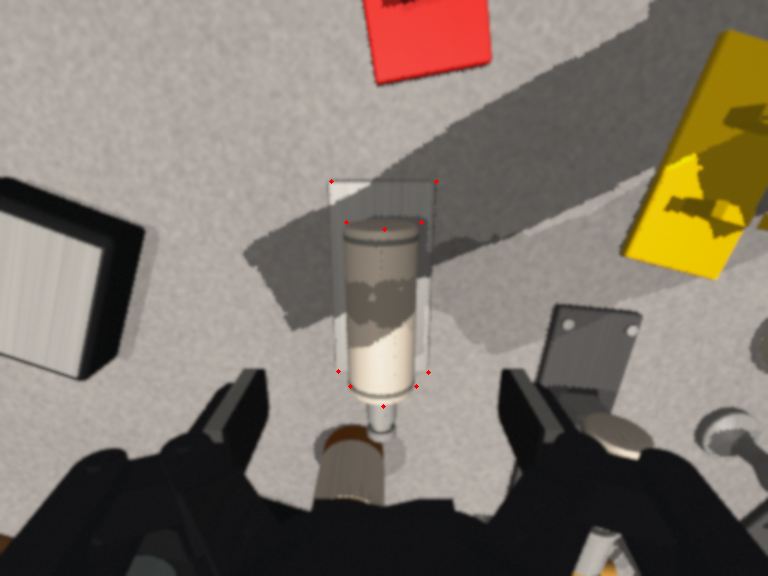

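View pics/s12.png

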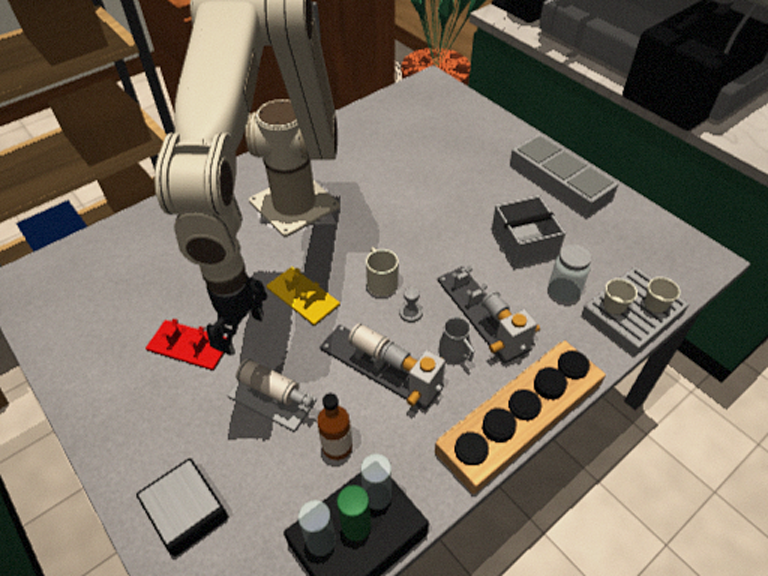

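View pics/t12.png

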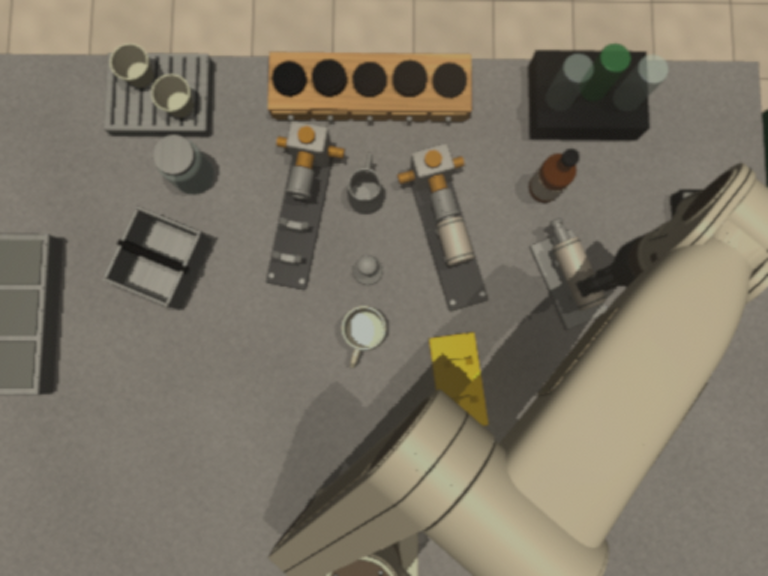

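The canister lies along the rack. Its shell ends are at rows 232 and 404, and the model puts them at 229 and 406. The coupler is empty, and everything else stands where it did. Handing in.

```bash
python3 - <<'E'
from h import *
print(bot.job_done(), bot.get_obs()["clock"])
E
```

```text
the job is handed in; nothing more can be done
the job is handed in; nothing more can be done
```

The spent long canister now lies in the grey V rack, and its coupler sleeve is back home. I handed the job in at about 20 s; no verdict is reported.

**What I did:** I pulled the sleeve back about 12 mm by the tool position. That is a little under the 13 mm advised, because the arm gave slightly. A picture showed the canister sprung loose before I let go. I then drew it 50 mm straight out, carried it to the rack, lowered it until the rack took the weight (about 6 N of upward contact force), and released it.

**Last checks:**
- **Canister:** the shell ends matched the centred position on the rack to about 2–3 mm (2–3 px in the 1.5x picture).
- **Sleeve:** it was within 1 px of home after release, and I saw no change in the later overall views.
- **Everything else:** by eye, the short canister, its sleeve and the items on the counter had not moved. I did not measure them.

**Disagreements:**
- **Early picture checks:** the station's base plate and block measured 2–6 mm smaller than described. I aimed by the canister and sleeve instead, which matched within about 1 px.
- **Refused moves:** my first two move commands were refused for missing keys, and nothing moved.

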